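Switch on the steam with the push-and-turn knob

TASK

Switch on the steam for the iron: on the white box with the red knob, push the knob in, turn it clockwise past its safety stop all the way to the green dot, and let it spring back up and go. The blue knob on the other box (the suction) stays off and is not pushed in, and the things standing around stay where they are.

Things in the scene. Friction and masses are not known exactly. Their poses are not given: they have to be found in the camera images.
- steam_box: fixed white control box with the red knob, 130 x 110 mm, deck 45 mm high, a small round pressure gauge on the corner of the deck nearest the robot and to the left; origin under the box's centre on the work surface, x away from the robot (at zero yaw), y to the left, z up. The upright knob axis stands 12 mm along +x from the origin
- steam_grip (a point): point on the red knob's axis, 88 mm above the work surface when up, 10 mm below the top of its round grip. The grip is ribbed, 40 mm in diameter and 34 high, on a black skirt of 50 mm diameter whose upper face is 24 mm below this point. x points toward the white pointer mark on the knob's top, z up; moves with the knob. Pinched too lightly, the fingers slip round it
- steam_press (a joint): how far the red knob is pushed down against its spring, m: 0 is up (at rest), 0.012 fully down. The spring pushes back with 5 N at 0 and 11 N when fully down, and lifts the knob again when it is let go
- steam_knob (a joint): turn of the red knob, rad, clockwise from above: 0 off (pointer at the black dot, box's +x), 1.40 (80 deg) fully on, an end stop (green dot). A safety stop blocks it at about 0.25 unless pushed down over 6.5 mm (9 is good); keep it down until past 1.0, then it can rise; it stays where left. Friction 0.04 N m
- suction_box: fixed white control box with the blue knob, 130 x 110 mm, deck 45 mm high, a small slotted vent on the corner of the deck nearest the robot and to the left; origin under the box's centre on the work surface, x away from the robot (at zero yaw), y to the left, z up. The upright knob axis stands 12 mm along +x from the origin
- suction_grip (a point): point on the blue knob's axis, 88 mm above the work surface when up, 10 mm below the top of its round grip. The grip is ribbed, 40 mm in diameter and 34 high, on a black skirt of 50 mm diameter whose upper face is 24 mm below this point. x points toward the white pointer mark on the knob's top, z up; moves with the knob. Pinched too lightly, the fingers slip round it
- suction_press (a joint): how far the blue knob is pushed down against its spring, m: 0 is up (at rest), 0.012 fully down. The spring pushes back with 5 N at 0 and 11 N when fully down, and lifts the knob again when it is let go
- suction_knob (a joint): turn of the blue knob, rad, clockwise from above: 0 off (pointer at the black dot, box's +x), 1.40 (80 deg) fully on, an end stop (green dot). A safety stop blocks it at about 0.25 unless pushed down over 6.5 mm (9 is good); keep it down until past 1.0, then it can rise; it stays where left. Friction 0.04 N m
- mister: bystander: amber spray bottle with a black head, 52 x 62 x 154 mm, standing on the work surface; origin at the centre of its underside
- spool_cream: bystander: spool of cream thread, 36 mm diameter, 60 mm high, standing; origin at the centre of its underside
- clapper: bystander: smooth beech block, 236 mm long (its y), 56 x 43 mm, lying flat; origin at the centre of its underside
- tin: bystander: closed green hinged tin, 73 x 153 (its y) x 43 mm; origin at the centre of its underside
Not all that is in view belongs to the job. Leave any yellow look-alike of the steam_box alone.

How it is judged:
On the way:
1. the red knob is pushed in while it is still at off (more than 3 mm, turned less than 0.4 rad) (value of joint steam_press above 0.003 m and value of joint steam_knob below 0.4 rad), for 0.05 s.
At the end, for the whole second after the job is handed in: the red knob is turned at least 1.2 rad (within 11 degrees of the green dot) and has sprung back up (less than 2 mm down), the blue knob is up and still on the off side of its safety stop (under 0.4 rad), and the spray bottle, cream spool, beech block and tin are within 30 mm of where they stood (value of joint steam_knob above 1.2 rad and value of joint each of steam_press, suction_press below 0.002 m and value of joint suction_knob below 0.4 rad and distance of each of mister, spool_cream, clapper, tin from where it was at the start of the episode below 0.03 m); the robot touches nothing.
It fails at once if the blue knob is pushed in (more than 4 mm) (value of joint suction_press above 0.004 m).
It fails at once if a bystander is moved 30 mm or more, or the spray bottle or the spool is tipped over (distance of any of mister, spool_cream, clapper, tin from where it was at the start of the episode above 0.03 m or angle between any of mister, spool_cream's own z axis and vertical above 0.6 rad).
It also fails if it takes over 32 s, if anything falls off the work surface, if the arm or the gripper's body presses on something with over 40 N, if the wrist force passes 120 N, or if a joint passes its speed limit or range.

ROBOT

A 7-joint arm with a two-finger parallel gripper is mounted at the origin on a cart in front of the work surface, level with it; the furniture and walls round the work are solid. World frame = base frame: x ahead of the robot, y to its left, z up, the work surface at z = 0. Lengths are in m, angles in rad, forces in N, time in s.
With the tool pointing down it reaches from about 0.35 to 0.9 m from the base axis. Payload 8.1 kg.
Tool frame: the origin (TCP) lies midway between the tips of the shut fingers; the grasp point (between the pads) lies 19 mm behind it; z points along the fingers, y is the line along which they close (so a half turn about z gives the same grasp; the last joint's range is limited). The gripper opens to 92 mm and grips with 3 to 60 N. Pads are 19 mm wide; open, the fingers measure 130 mm over their backs; the gripper's body (75 mm by 190 mm) begins 47 mm behind the grasp point.
Start: joints at [-1.298, 0.434, 0.025, 1.573, -0.012, 1.134, -0.075], TCP at [0.229, 0.581, 0.227] pointing down, gripper open.
Joint ranges: [-2.62, 2.62], [-0.44, 2.09], [-1.27, 1.32], [0.08, 2.57], [-1.32, 4.46], [0.12, 2], [-2.74, 2.74]. Speed limits (rad/s): [2.22, 2.22, 3.01, 3.01, 3.14, 3.14, 3.14].

INTERFACE

Orientations are given as a rotation vector (axis times angle).
In Python, from cell import arm gives the robot as it stands.
- The arm moves only by the tool send_rows, never from a script. Its argument "increments" is a list of rows, each a list of 3 entries, a list of its own where there are three numbers: the finger opening in cm, from 0 to 9.18, then the shift along the tool's x, y, z in cm, then the turn, a rotation vector about the tool's x, y, z in rad. A call has 1 to 5 rows; each row shifts and turns the commanded pose from where the row before left it, along the tool's axes as they then stand; what a row does not reach is not made up. A row lasts 1/10 s, in which the tool goes at most 50 mm and 8.59 degrees, less where a joint would pass 70% of its speed; a pose out of reach is approached as far as the arm can. A call is refused whole if a number of a shift passes 5 or a number of a turn 0.15, either way. A call with a gripper value outside its range is refused whole. The fingers move at their own pace and stop on an object; "force" is the grip in N (left out, the last holds). Time passes only in rows, so rows that do not move let the fingers close. It gives the time, the measured TCP pose, the force, the opening and the grip force at its end, in the units of the state.
- arm.observe(): the state, without advancing time (a new reading comes with each control period).
- arm.get_image(name): name is "scene" or "top" or "wrist"; returns the picture (384x512x3 uint8, red, green, blue); there is no depth.
- arm.camera_params(name): a dict with "camera_matrix" (3x3 intrinsics, pixels), "R" (3x3) and "t" (3): a world point X has camera coordinates R X + t. Camera axes: x right, y down, z forward; pixel columns grow to the right and rows downward; lengths in m; the calibration is good to about 2 mm. A picture is of the moment at which its call begins: read the wrist's pose just before it. camera_params takes no time and is no camera call; for the wrist camera it gives the pose at the moment of the call.
- arm.sign_off(): hands the job in; it is judged then, once.
The state is a dict: "clock": time; "joints": joint angles; "dq": joint speeds; "joint_efforts": joint torques, N m; "position": TCP position; "ee_rot": TCP orientation; "force": force on the tool from outside, world axes, zero at the start; "ft_torque": the same for the moment, N m; "width": opening from 0.0 (shut) to 1.0 (fully open); "gripper_force": force on a finger pad.
Only numpy, scipy, OpenCV 4.12 (cv2) and the standard library are available. Lean on these libraries where they do the work, as an engineer would, in place of code of your own. Each camera call takes 0.05 s, during which the arm holds its last target. There are 200 camera calls.

## Working session

There is one attempt and no reset: what is moved stays moved. The work goes in short steps, Python scripts to look and compute and a tool call to move; the robot and the scene stay as the last step left them, time stands still between calls to the robot, and variables do not carry over. Pictures are saved under pics/ and viewed, at most 10 in all, crops included, and the job is handed in when it is done.

Besides the shell and the picture viewer there is one more tool, called after ">>>" in YAML: its name, and indented under it one key for each argument. send_rows: Moves the arm, as the interface text tells. Its arguments: {"type":"object","properties":{"increments":{"type":"array"},"force":{"type":"number"}},"required":["increments"]}

```bash
ls; mkdir -p pics
python3 - <<'E'
from cell import arm
import cv2, numpy as np
for n in ["scene","top"]:
    im=arm.get_image(n); cv2.imwrite(f"pics/{n}0.png",im[:,:,::-1])
    p=arm.camera_params(n); print(n,p["camera_matrix"].tolist(),np.round(-p["R"].T@p["t"],3))
s=arm.observe(); print(s)
E
```

```text
pics
scene [[367.39231839446774, 0.0, 251.33636961773774], [0.0, 367.39231839446774, 190.85368313766955], [0.0, 0.0, 1.0]] [-0.101  1.025  0.571]
top [[431.12306165760543, 0.0, 250.8689591942061], [0.0, 431.12306165760543, 199.0900647017144], [0.0, 0.0, 1.0]] [0.308 0.3   1.299]
{'clock': 0.1, 'joints': array([-1.29762254,  0.43514963,  0.02500277,  1.57397659, -0.01160028,
        1.13403293, -0.07510201]), 'dq': array([ 0.00069366, -0.00263416,  0.00207405, -0.00330631, -0.00048358,
        0.00033322,  0.0002774 ]), 'joint_efforts': array([ 2.95067526e-03, -6.69129968e+01,  9.87930112e-01, -3.15145898e+01,
       -6.05727104e-02,  3.72485281e-02,  8.61478816e-05]), 'position': array([0.22926798, 0.58094106, 0.22603751]), 'ee_rot': array([-5.86924496e-01, -3.08615133e+00,  2.22392277e-03]), 'force': array([0.56766526, 0.72553116, 0.08060654]), 'ft_torque': array([ 0.0893379 , -0.01137559,  0.04564917]), 'gripper_force': 0.0, 'width': 1.0047337708136563}
```

View pics/scene0.png

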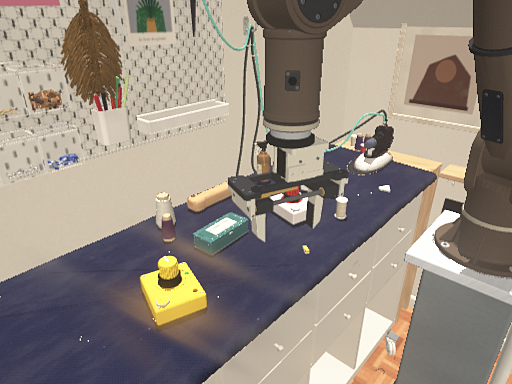

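View pics/top0.png

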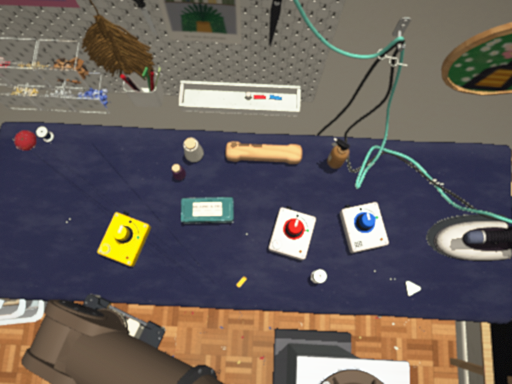

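The top view shows the candidates: a red knob on a white box at (294,228), a blue knob on a white box at (366,222), and a yellow look-alike at (124,234). The white box with the red knob is the one meant. The cream spool stands at (318,276), the tin at (207,210), the beech block at (264,152) and the mister at (338,155). I'll measure from these pixels and confirm the box in a crop.

```bash
cat > h.py <<'E'
from cell import arm
import cv2, numpy as np
from scipy.spatial.transform import Rotation as Ro
def ray(p,uv,z):
    d=p["R"].T@np.linalg.inv(p["camera_matrix"])@np.array([uv[0],uv[1],1.]); c=-p["R"].T@p["t"]
    return c+d*(z-c[2])/d[2]
def proj(p,X):
    q=p["camera_matrix"]@(p["R"]@np.array(X)+p["t"]); return q[:2]/q[2]
def blobs(mask,amin):
    n,l,s,c=cv2.connectedComponentsWithStats(mask.astype(np.uint8)); return [(c[i],s[i],l==i) for i in range(1,n) if s[i,4]>=amin]
E
python3 - <<'E'
from h import *
im=cv2.imread("pics/top0.png"); p=arm.camera_params("top"); hsv=cv2.cvtColor(im,cv2.COLOR_BGR2HSV); H,S,V=cv2.split(hsv)
red=((H<8)|(H>172))&(S>150)&(V>90); blue=(H>98)&(H<115)&(S>150)&(V>110); white=(S<40)&(V>150)
for n,m in(("red",red),("blue",blue)):
    for c,s,_ in blobs(m,60): print(n,c.round(1),s,ray(p,c,.095).round(3))
for c,s,m in blobs(white,100):
    if c[1]<190 or c[1]>295: continue
    r=cv2.minAreaRect(np.argwhere(m)[:,::-1].astype(np.float32)); b=cv2.boxPoints(r)
    print("white",c.round(1),s, [ray(p,q,.045)[:2].round(3).tolist() for q in b])
for n,uv,z in (("spool",(318,276),.06),("tin",(207,210),.043),("clap",(264,152),.043),("mist",(338,155),.15)): print(n,ray(p,uv,z).round(3))
cv2.imwrite("pics/crop1.png",cv2.resize(im[185:300,255:400],None,fx=5,fy=5,interpolation=cv2.INTER_CUBIC))
s=arm.observe(); print(Ro.from_rotvec(s["ee_rot"]).as_matrix().round(3)); 
w=arm.camera_params("wrist"); print("wristcam",(-w["R"].T@w["t"]).round(3),w["R"].round(2).tolist())
E
```

```text
red [ 25.1 139.7] [ 15 131  21  19 301] [0.728 0.985 0.095]
red [293.9 228. ] [284 219  21  20 235] [0.503 0.185 0.095]
blue [366.2 221.1] [355 213  20  19 167] [ 0.533 -0.019  0.095]
white [206.5 208.7] [192 202  31  15 425] [[0.575, 0.486], [0.579, 0.396], [0.537, 0.394], [0.532, 0.482]]
white [364.7 227.8] [ 342  202   47   50 1289] [[0.574, 0.043], [0.61, -0.065], [0.479, -0.098], [0.445, 0.008]]
white [291.7 234.1] [ 269  207   47   52 1274] [[0.446, 0.254], [0.574, 0.223], [0.548, 0.114], [0.42, 0.147]]
white [467.8 240.8] [ 438  222   72   37 1291] [[0.55, -0.244], [0.56, -0.454], [0.454, -0.445], [0.444, -0.239]]
white [319.2 275.7] [311 269  16  14 164] [[0.394, 0.128], [0.397, 0.085], [0.36, 0.085], [0.358, 0.127]]
white [411.8 287.7] [406 281  15  15 144] [[0.374, -0.144], [0.376, -0.184], [0.336, -0.183], [0.334, -0.143]]
spool [0.375 0.11  0.06 ]
tin [0.553 0.439 0.043]
clap [0.742 0.278 0.043]
mist [0.707 0.072 0.15 ]
[[-0.93   0.367 -0.   ]
 [ 0.367  0.93  -0.001]
 [-0.    -0.001 -1.   ]]
wristcam [0.16  0.609 0.383] [[0.37, 0.93, -0.0], [0.89, -0.35, 0.28], [0.26, -0.1, -0.96]]
```

View pics/crop1.png

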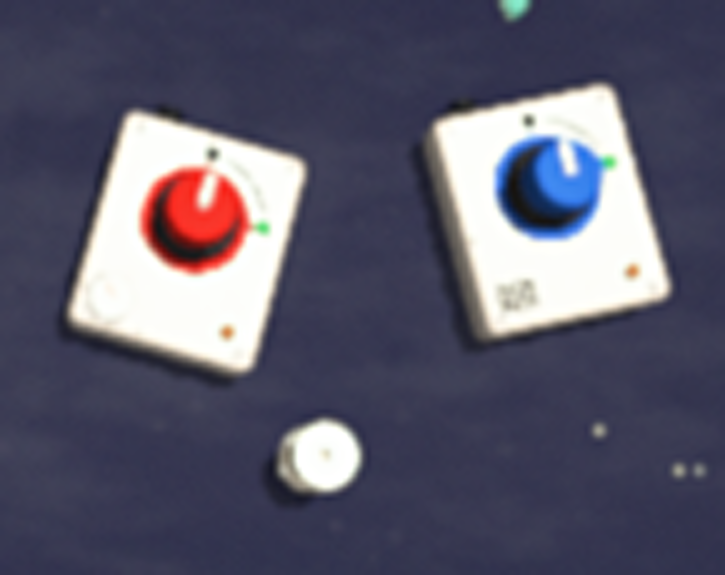

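The red-knob white box has the round gauge at its near-left corner (crop 107,297), so it is the steam box. Its knob is near (0.505, 0.184), with the pointer at the black dot (crop 212,154) and the green dot clockwise of it (263,228). I'm moving above it.

>>> send_rows:
  increments:
    - [9.18, [-3.4, -2.2, 0], [0, 0, 0]]
    - [9.18, [-3.4, -2.2, 0], [0, 0, 0]]
    - [9.18, [-3.4, -2.2, 0], [0, 0, 0]]
    - [9.18, [-3.4, -2.2, 0], [0, 0, 0]]
    - [9.18, [-3.4, -2.2, 0], [0, 0, 0]]
  force: 50

```text
clock: 0.6
position: [0.3478, 0.415, 0.2264]
ee_rot: [-0.587, -3.086, 0.001]
force: [0.2, -0.2, -0.0]
width: 0.999
gripper_force: 0.0
```

>>> send_rows:
  increments:
    - [9.18, [-3.4, -2.2, 0], [0, 0, 0]]
    - [9.18, [-3.4, -2.2, 0], [0, 0, 0]]
    - [9.18, [-3.4, -2.2, 0], [0, 0, 0]]
    - [9.18, [-3.4, -2.2, 0], [0, 0, 0]]
    - [9.18, [-3.4, -2.2, 0], [0, 0, 0]]

```text
clock: 1.1
position: [0.4655, 0.2504, 0.2266]
ee_rot: [-0.587, -3.086, 0.0]
force: [0.2, 0.5, -0.1]
width: 0.999
gripper_force: 0.0
```

>>> send_rows:
  increments:
    - [9.18, [-3.1, -2.4, 0], [0, 0, 0]]
    - [9.18, [-3.1, -2.4, 0], [0, 0, 0]]
    - [9.18, [0, 0, 0], [0, 0, 0]]
    - [9.18, [0, 0, 0], [0, 0, 0]]

```text
clock: 1.5
position: [0.5051, 0.1836, 0.2264]
ee_rot: [-0.591, -3.085, 0.001]
force: [-0.7, 0.2, -0.6]
width: 1.006
gripper_force: 0.0
```

Run:
```python
from h import *
s=arm.observe(); p=arm.camera_params("wrist"); im=arm.get_image("wrist")[:,:,::-1].copy(); cv2.imwrite("pics/w1.png",im)
print(s["clock"],s["position"],s["joints"].round(2)); R=Ro.from_rotvec(s["ee_rot"]).as_matrix()
H,S,V=cv2.split(cv2.cvtColor(im,cv2.COLOR_BGR2HSV)); red=((H<8)|(H>172))&(S>150)&(V>90)
for c,st,m in blobs(red,200):
    print(c.round(1),st,ray(p,c,.09).round(4))
for X in ([.505,.184,.098],): print(proj(p,X))
```

```text
1.5 [0.50510808 0.18357349 0.22644313] [-0.61  0.29  0.2   1.8  -0.07  1.06  0.81]
[258.3 178.2] [ 230  148   57   58 1864] [0.5018 0.1869 0.09  ]
[256.71316787 184.15659216]
```

View pics/w1.png

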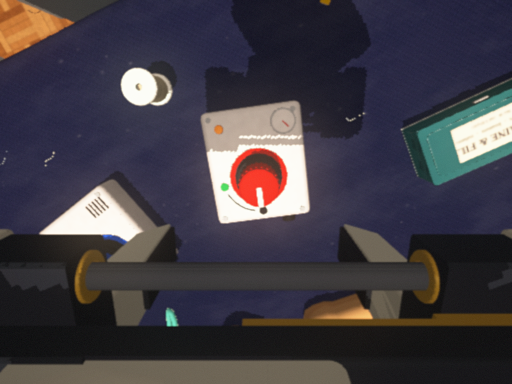

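The wrist view shows the red knob grip at about (258,188). The red ring on the deck is centred at about (258,177), the gauge is at (283,121) and the green dot at (225,187). The blob mixed the ring with the grip, so I'll separate them by height.

Run:
```python
from h import *
p=arm.camera_params("wrist"); im=cv2.imread("pics/w1.png")
H,S,V=cv2.split(cv2.cvtColor(im,cv2.COLOR_BGR2HSV)); red=((H<8)|(H>172))&(S>150)&(V>90)
c,st,m=max(blobs(red,200),key=lambda b:b[1][4])
cc,r=cv2.minEnclosingCircle(np.argwhere(m)[:,::-1].astype(np.float32)); a=ray(p,cc,.045)
print("ring",cc,r,a.round(4),"radius m",np.linalg.norm(ray(p,(cc[0]+r,cc[1]),.045)-a).round(4))
# bright grip top: higher V
top=m&(V>V[m].mean()); print(V[m].min(),V[m].mean(),V[m].max())
g,b,rr=None,None,None
mm=cv2.morphologyEx(m.astype(np.uint8),cv2.MORPH_OPEN,np.ones((15,15)))
for c2,s2,_ in blobs(mm>0,100): 
    print("grip",c2.round(1),s2)
black=(V<60); 
e=[]
for X in (a,):
    for z in (.045,.064,.098): print("axis at z",z,proj(p,[X[0],X[1],z]).round(1))
box=((S<60)&(V>70)); 
dot=(H>45)&(H<75)&(S>120)&(V>100)
for c3,s3,_ in blobs(dot[:,:],20): print("green",c3.round(1),s3[4],ray(p,c3,.045).round(4))
o=im[90:235,190:325]; cv2.imwrite("pics/crop2.png",cv2.resize(o,None,fx=4,fy=4,interpolation=cv2.INTER_CUBIC))
```

```text
ring (258.29473876953125, 176.74899291992188) 29.03593635559082 [0.5097 0.1852 0.045 ] radius m 0.033
111 226.80418454935622 252
grip [258.3 181.1] [ 239  164   40   34 1114]
axis at z 0.045 [258.3 176.7]
axis at z 0.064 [258.4 180.8]
axis at z 0.098 [258.5 189.2]
green [224.2 186.7] 36 [0.5062 0.1446 0.045 ]
```

View pics/crop2.png

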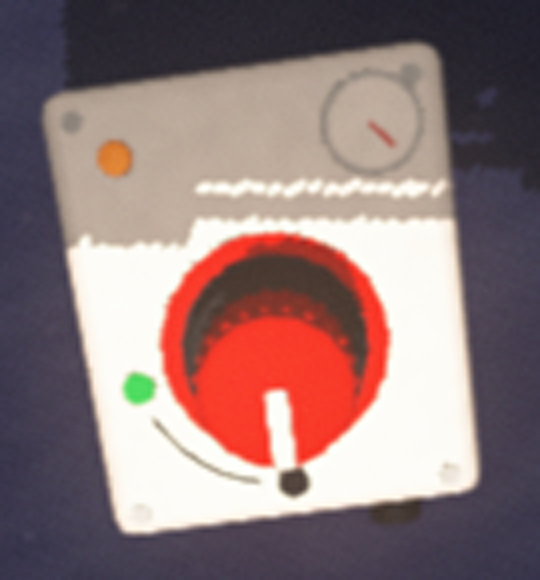

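The grip top is at crop (272,390), or image (258,187.5). That agrees within 2 px with the axis from the ring, at (0.5095, 0.1855). I'll correct sideways and go down.

>>> send_rows:
  increments:
    - [9.18, [-0.3, 0.3, 2.0], [0, 0, 0]]
    - [9.18, [0, 0, 4.0], [0, 0, 0]]
    - [9.18, [0, 0, 4.0], [0, 0, 0]]
    - [9.18, [0, 0, 3.0], [0, 0, 0]]
    - [9.18, [0, 0, 1.6], [0, 0, 0]]

```text
clock: 2.05
position: [0.5064, 0.1875, 0.078]
ee_rot: [-0.582, -3.084, 0.002]
force: [-0.7, 0.2, 0.8]
width: 0.998
gripper_force: 0.0
```

>>> send_rows:
  increments:
    - [9.18, [0, 0, 1.0], [0, 0, 0]]
    - [9.18, [0, 0, 0], [0, 0, 0]]
    - [9.18, [0, 0, 0], [0, 0, 0]]

```text
clock: 2.35
position: [0.5091, 0.187, 0.0714]
ee_rot: [0.585, 3.086, 0.001]
force: [0.2, -0.0, 0.8]
width: 0.999
gripper_force: 0.0
```

>>> send_rows:
  increments:
    - [3.0, [0, 0, 0], [0, 0, 0]]
    - [3.0, [0, 0, 0], [0, 0, 0]]
    - [3.0, [0, 0, 0], [0, 0, 0]]
    - [3.0, [0, 0, 0], [0, 0, 0]]
    - [3.0, [0, 0, 0], [0, 0, 0]]
  force: 50

```text
clock: 2.85
position: [0.5089, 0.1862, 0.0709]
ee_rot: [0.587, 3.086, 0.0]
force: [-0.5, -0.3, 0.5]
width: 0.614
gripper_force: 0.0
```

>>> send_rows:
  increments:
    - [3.0, [0, 0, 0], [0, 0, 0]]
    - [3.0, [0, 0, 0], [0, 0, 0]]

```text
clock: 3.05
position: [0.5083, 0.185, 0.0706]
ee_rot: [-0.587, -3.085, 0.003]
force: [-3.4, -13.2, 4.1]
width: 0.442
gripper_force: 6.8
```

>>> send_rows:
  increments:
    - [3.0, [0, 0, 0], [0, 0, 0]]
    - [3.0, [0, 0, 0], [0, 0, 0]]
    - [3.0, [0, 0, 0], [0, 0, 0]]

```text
clock: 3.35
position: [0.5082, 0.1845, 0.0706]
ee_rot: [-0.588, -3.085, 0.003]
force: [-3.1, -5.3, 4.0]
width: 0.427
gripper_force: 50.0
```

Gripped at 39 mm with 50 N. Now I'll press down about 9.5 mm.

>>> send_rows:
  increments:
    - [3.0, [0, 0, 0.4], [0, 0, 0]]
    - [3.0, [0, 0, 0.4], [0, 0, 0]]
    - [3.0, [0, 0, 0.2], [0, 0, 0]]
    - [3.0, [0, 0, 0], [0, 0, 0]]
    - [3.0, [0, 0, 0], [0, 0, 0]]

```text
clock: 3.85
position: [0.5082, 0.1845, 0.0608]
ee_rot: [-0.588, -3.085, 0.003]
force: [-2.8, -6.8, 8.4]
width: 0.429
gripper_force: 50.0
```

>>> send_rows:
  increments:
    - [3.0, [0, 0, 0], [0, 0, 0.1]]
    - [3.0, [0, 0, 0], [0, 0, 0.12]]
    - [3.0, [0, 0, 0], [0, 0, 0.12]]
    - [3.0, [0, 0, 0], [0, 0, 0.12]]
    - [3.0, [0, 0, 0], [0, 0, 0.12]]

```text
clock: 4.35
position: [0.5087, 0.185, 0.0612]
ee_rot: [-1.453, -2.785, 0.002]
force: [-2.7, -4.9, 9.4]
width: 0.428
gripper_force: 50.0
```

>>> send_rows:
  increments:
    - [3.0, [0, 0, 0], [0, 0, 0.12]]
    - [3.0, [0, 0, 0], [0, 0, 0.12]]
    - [3.0, [0, 0, 0], [0, 0, 0.12]]
    - [3.0, [0, 0, 0], [0, 0, 0.12]]
    - [3.0, [0, 0, 0], [0, 0, 0.12]]

```text
clock: 4.85
position: [0.5094, 0.1852, 0.0614]
ee_rot: [2.211, 2.231, 0.001]
force: [-1.2, -4.0, 9.1]
width: 0.427
gripper_force: 50.0
```

>>> send_rows:
  increments:
    - [3.0, [0, 0, 0], [0, 0, 0.1]]
    - [3.0, [0, 0, 0], [0, 0, 0.1]]
    - [3.0, [0, 0, 0], [0, 0, 0]]
    - [3.0, [0, 0, 0], [0, 0, 0]]

```text
clock: 5.25
position: [0.5096, 0.1852, 0.0614]
ee_rot: [2.417, 2.004, 0.001]
force: [-0.8, -3.7, 9.1]
width: 0.426
gripper_force: 50.0
```

Run:
```python
from h import *
s=arm.observe(); R=Ro.from_rotvec(s["ee_rot"]).as_matrix(); print(s["position"],"turn",np.arctan2(.367,-.93)-np.arctan2(R[1,0],R[0,0]),s["force"],s["ft_torque"],s["joints"].round(2))
```

```text
[0.50962486 0.18517206 0.06139193] turn 1.3812208474030312 [-0.79929295 -3.6717847   9.14854548] [-1.02506864  0.19442654 -0.011469  ] [-0.84  0.55  0.55  1.99 -0.43  0.72 -0.22]
```

The tool has turned 1.38 rad with no slip. I'll nudge to the end stop, ease back up and open.

>>> send_rows:
  increments:
    - [3.0, [0, 0, 0], [0, 0, 0.04]]
    - [3.0, [0, 0, 0], [0, 0, 0]]
    - [3.0, [0, 0, -0.4], [0, 0, 0]]
    - [3.0, [0, 0, -0.5], [0, 0, 0]]
    - [3.0, [0, 0, 0], [0, 0, 0]]

```text
clock: 5.75
position: [0.5096, 0.1852, 0.0704]
ee_rot: [2.456, 1.957, 0.001]
force: [1.8, -5.1, 4.0]
width: 0.429
gripper_force: 50.0
```

>>> send_rows:
  increments:
    - [9.18, [0, 0, 0], [0, 0, 0]]
    - [9.18, [0, 0, 0], [0, 0, 0]]
    - [9.18, [0, 0, 0], [0, 0, 0]]
    - [9.18, [0, 0, 0], [0, 0, 0]]
    - [9.18, [0, 0, 0], [0, 0, 0]]

```text
clock: 6.25
position: [0.5087, 0.1864, 0.0696]
ee_rot: [-2.457, -1.958, 0.0]
force: [-0.2, -0.3, 0.4]
width: 0.813
gripper_force: 0.0
```

>>> send_rows:
  increments:
    - [9.18, [0, 0, -1], [0, 0, 0]]
    - [9.18, [0, 0, -3], [0, 0, 0]]
    - [9.18, [0, 0, -4], [0, 0, 0]]
    - [9.18, [0, 0, -4], [0, 0, 0]]
    - [9.18, [0, 0, -3], [0, 0, 0]]

```text
clock: 6.75
position: [0.5094, 0.1859, 0.2228]
ee_rot: [2.457, 1.957, 0.003]
force: [0.1, -0.0, 0.5]
width: 0.996
gripper_force: 0.0
```

>>> send_rows:
  increments:
    - [9.18, [0, 0, -1], [0, 0, 0]]
    - [9.18, [0, 0, 0], [0, 0, 0]]
    - [9.18, [0, 0, 0], [0, 0, 0]]

```text
clock: 7.05
position: [0.5082, 0.1862, 0.2289]
ee_rot: [-2.456, -1.958, 0.002]
force: [-0.1, 0.4, -0.0]
width: 0.999
gripper_force: 0.0
```

Run:
```python
from h import *
p=arm.camera_params("wrist"); im=arm.get_image("wrist")[:,:,::-1].copy()
u,v=proj(p,[.5095,.185,.07]).astype(int); print(u,v)
cv2.imwrite("pics/w2.png",cv2.resize(im[max(0,v-75):v+75,max(0,u-100):u+100],None,fx=4,fy=4,interpolation=cv2.INTER_CUBIC))
p=arm.camera_params("top"); cv2.imwrite("pics/top1.png",arm.get_image("top")[:,:,::-1])
```

```text
257 178
```

View pics/w2.png

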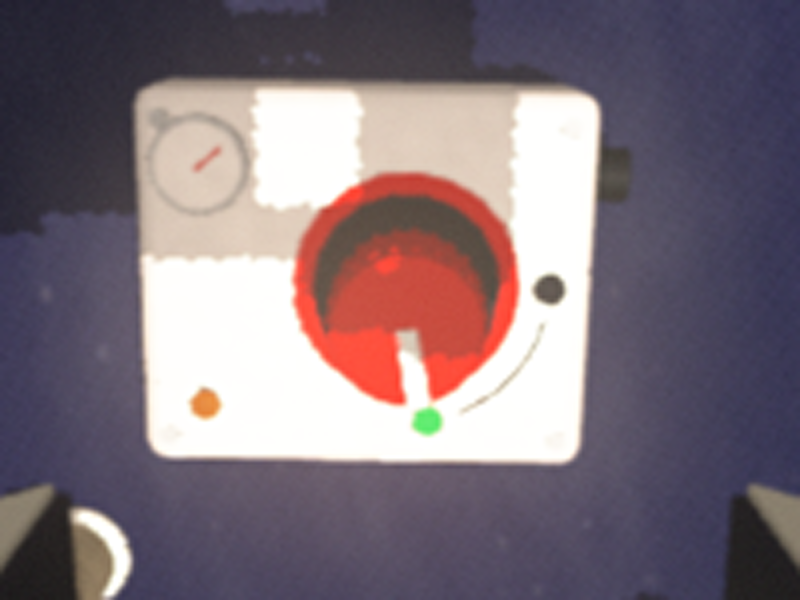

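View pics/top1.png

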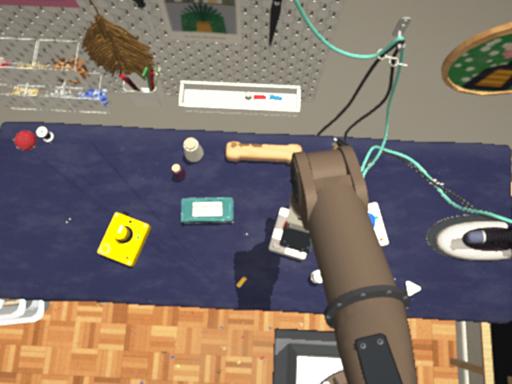

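The close crop shows the pointer (410,365) aimed at the green dot (427,421), with the knob up. In the top view the tin (207,210), the beech block (264,152) and the visible part of the spool (316,277) have not moved. The arm is clear, so I'm handing in.

```bash
python3 -c "
from cell import arm
print(arm.sign_off())"
```

```text
the job is handed in; nothing more can be done
None
```

The steam is on: the red knob is turned to the green dot and has sprung back up, the blue knob and the bystanders were not touched, and the job is handed in (no verdict was returned).

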